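# Feel the plate gap of a bench mill with a taper gauge

## Robot

A 6-joint arm with a two-finger parallel gripper is mounted at the origin on a cart in front of the work surface, level with it; the furniture and walls round the work are solid. World frame = base frame: x ahead of the robot, y to its left, z up, the work surface at z = 0. Lengths are in m, angles in rad, forces in N, time in s.
With the tool pointing down it reaches from about 0.325 to 0.875 m from the base axis. Payload 4.4 kg.
Tool frame: the origin (TCP) lies midway between the tips of the shut fingers; the grasp point (between the pads) lies 19 mm behind it; z points along the fingers, y is the line along which they close (so a half turn about z gives the same grasp; the last joint's range is limited). The gripper opens to 85 mm and grips with 20 to 120 N. Pads are 22 mm wide; open, the fingers measure 114 mm over their backs; the gripper's body (76 mm by 85 mm) begins 54 mm behind the grasp point. The pads swing forward as they close: fully open they stand 13 mm farther back than shut.
Start: joints at [1.067, 0.207, 1.542, -0, 1.393, -0.15], TCP at [0.199, 0.539, 0.206] pointing down, gripper open.
Joint ranges: [-2.73, 2.73], [-0.86, 2.22], [0.23, 2.46], [-1.11, 4.25], [0.08, 2.63], [-2.82, 2.82]. Speed limits (rad/s): [2.79, 2.79, 3.14, 3.14, 3.14, 3.14].

## Interface

Orientations are given as a unit quaternion [x, y, z, w].
In Python, from cell import bot, eoat, observe, optics, nets gives the robot as it stands. Calls block until the motion is done:
- bot.move_pose(position, orientation): joint-space move of the TCP to a pose.
- bot.servo_line(position, orientation=None, speed=0.15, guard=None): straight line of the TCP; orientation=None keeps the orientation; speed is the mean speed in m/s. With guard (N) it stops when the force on the tool has changed by that much, and returns True; else False.
- bot.move_j(angles): joint-space move.
- eoat.set_gripper(opening): finger opening in m; the grip force is fixed at half the most; returns when the fingers have stopped.
- bot.wait(seconds).
- bot.inverse_kinematics(position, orientation): joint angles nearest the present ones, or None.
- observe(): the state.
- optics.get_image(name): name is "scene" or "top"; returns the picture (420x560x3 uint8, red, green, blue); there is no depth.
- optics.camera_params(name): a dict with "fovy" (degrees; the focal length in pixels is half the picture's height over the tangent of half this angle, whatever the lens; pixels are square), "cx", "cy" (the principal point, pixels), "rvec" (rotation vector, rad) and "tvec" (3), from world to camera coordinates, as OpenCV has them. Camera axes: x right, y down, z forward; pixel columns grow to the right and rows downward; lengths in m; the calibration is good to about 2 mm. A picture is of the moment at which its call begins. camera_params takes no time and is no camera call.
A pose or a line that the arm cannot do raises bot.IKError and nothing moves.
- bot.finish_job(): hands the job in; it is judged then, once.
Trained networks look in the newest picture that a camera, given by its name, has taken for a name from the list of things; names that differ only in an ending like _2 or _b are one class to them, and where a whole thing is asked for, a point or a joint stands for the part that bears it (a point fixed in the world has none). Each returns a list of dicts, best first, with "confidence" (0 to 1); they miss things now and then, are a little off and sometimes report something else, mostly with a low value. They report only what shows in the picture. A call takes as long as a camera call.
- nets.look_for(camera, target): "centre" ([x, y, z] in m, in world coordinates, good to about 4 mm: the middle of the surface that is visible of it).
- nets.outline_of(camera, target): "pixels" (420x560 bool, what is visible of it).
The state is a dict: "time_s": time; "qpos": joint angles; "qvel": joint speeds; "joint_efforts": joint torques, N m; "position": TCP position; "tool_rot": TCP orientation; "ft_force": force on the tool from outside, world axes, zero at the start; "wrist_torque": the same for the moment, N m; "opening": finger opening in m; "finger_force": force on a finger pad.
Only numpy, scipy, OpenCV 4.12 (cv2) and the standard library are available. Lean on these libraries where they do the work, as an engineer would, in place of code of your own. Each camera call takes 0.05 s, during which the arm holds its last target. There are 200 camera calls.

## Task

Pick up the taper gauge by its block handle and pass its blade, flat and straight, through the guard window on the mill's front and in between the two plates. With the blade lying on the lower plate, slide it in until it drags snugly, that is until the sprung upper plate has ridden up on it by about 3 mm, without forcing the plate up any further than needed. Finish while holding the gauge still at that depth, so that the gap can be read; leave the other things alone.

Things in the scene. Friction and masses are not known exactly. Their poses are not given: they have to be found in the camera images.
- gauge: Loose taper gauge, 0.18 kg, lying flat on the bench: black block handle 64 (x) x 22 (y) x 40 mm high with a bare steel blade pointing to +x. Origin: middle of the handle's underside; z up. Blade 20 mm wide, flat underside flush with the handle's; from x = 32 mm it is 13 mm thick, from x = 62 mm its top tapers evenly to 2 mm at the tip, x = 172 mm (1 mm per 10 mm).
- gauge_tip (a point): Middle of the lower edge of the gauge blade's tip, 172 mm along +x from the gauge's origin.
- mill: Grey bench mill head, fixed; base 130 mm wide, x = -45 to 105 mm. Origin at bench level below the middle of the upper plate's front lower edge (the lip); +x is the way the blade goes in; z up. Upper plate x = 0 to 75, 84 wide, 14 mm thick. Columns at x = 45, y = +-55 mm, 119 mm above the bench, carry a crossbeam. Guard window: see its entry.
- bed_plate: Fixed steel lower plate of the mill, 145 x 88 x 8 mm, its top 40 mm above the bench; it runs from 42.5 mm in front of the lip to 102.5 mm behind it, so it forms a ledge under the guard window. Origin: middle of its underside; axes as the mill's.
- platen (a joint): Lift of the sprung upper plate, m: 0 at rest, grows upward, stop at 0.010. Its underside rests 3.5 to 7.5 mm above the lower plate, different each time: to be felt. It presses 2 N at rest plus 3 N per mm of lift; polished steel, friction about 0.2. At 3 mm of lift the blade drags with about 7 N (4 N at 1.5 mm, 10 N at 4.5 mm), and the tool may feel up to 12 N upward as well.
- weight_100: Bystander: brass calibration weight 26 mm across, 42 mm high, on the bench to the right of the mill; origin under its middle.
- stopwatch: Bystander: white timer 60 x 60 x 18 mm on the bench to the left; origin under its middle.
- empty_bowl: Bystander: empty metal bowl 103 mm across, 45 mm high, on the bench to the left; origin under its middle.
- window (a point): Middle of the guard window on the mill's front, 24 mm before the lip, 53 mm above the bench. The guard is 16 mm deep in x (x = -32 to -16 mm of the mill); the opening is 34 mm wide between two cheeks and 26 mm high, from the lower plate up to a bar 50 mm long and 8 mm high.

How it is judged:
By the outcome, as a careful person would: the job done as asked, in the order asked, and still so for the second after the job is handed in, while the arm keeps its last pose, push and grip.
It also fails if it takes over 48 s, if anything falls off the work surface, if the arm or the gripper's body presses on something with over 40 N, if the wrist force passes 120 N, or if a joint passes its speed limit or range.

## Working session

There is one attempt and no reset: what is moved stays moved. The work goes in short steps, each a Python script; the robot and the scene stay as the last script left them, time stands still between calls to the robot, and variables do not carry over. Pictures are saved under pics/ and viewed, at most 10 in all, crops included, and the job is handed in when it is done.

```bash
mkdir -p pics; cat > h.py <<'E'
import numpy as np, cv2
from cell import bot, eoat, observe, optics, nets
def cam(n):
    p=optics.camera_params(n); f=210/np.tan(np.radians(p["fovy"])/2)
    K=np.array([[f,0,p["cx"]],[0,f,p["cy"]],[0,0,1]]); R=cv2.Rodrigues(np.array(p["rvec"],float))[0]
    return K,R,np.array(p["tvec"],float).ravel(),p
def proj(n,P):
    K,R,t,_=cam(n); q=(np.atleast_2d(P)@R.T+t)@K.T; return q[:,:2]/q[:,2:]
def unproj(n,px,z):
    K,R,t,_=cam(n); d=np.c_[np.atleast_2d(px),np.ones(len(np.atleast_2d(px)))]@np.linalg.inv(K).T@R
    c=-R.T@t; return c+d*((z-c[2])/d[:,2])[:,None]
E
python3 - <<'E'
from h import *
for n in("top","scene"):
    im=optics.get_image(n); cv2.imwrite(f"pics/{n}0.png",im[:,:,::-1]); print(n,cam(n)[3])
    np.save(f"{n}0.npy",im)
    for t in("gauge","mill","bed_plate","platen","weight_100","stopwatch","empty_bowl"):
        r=nets.look_for(n,t); print(t,[(np.round(x["centre"],3).tolist(),round(x["confidence"],2)) for x in r[:2]])
        if t in("gauge","mill","bed_plate","platen"):
            o=nets.outline_of(n,t)
            if o:
                m=o[0]["pixels"]; np.save(f"{n}_{t}.npy",m); print(cv2.minAreaRect(np.argwhere(m)[:,::-1].astype(np.float32)),m.sum())
print(observe())
E
```

```text
top {'fovy': 42.59250289347045, 'cx': 280.68983589036054, 'cy': 207.26601339424568, 'rvec': array([ 2.16023541, -2.20981429,  0.04467913]), 'tvec': array([0.06728735, 0.54154239, 1.40861112])}
gauge [([0.455, -0.226, 0.014], 0.64)]
((388.9480285644531, 234.95367431640625), (77.8794937133789, 10.115178108215332), 73.7059555053711) 608
mill [([0.669, 0.083, 0.042], 0.65)]
((269.0, 159.49998474121094), (53.99999237060547, 58.99999237060547), 0.0) 3020
bed_plate [([0.645, 0.082, 0.037], 0.91)]
((268.9185485839844, 157.66485595703125), (33.32510757446289, 55.27524185180664), 1.2730300426483154) 744
platen [([0.671, 0.085, 0.057], 0.73)]
((268.5, 153.5), (29.0, 31.0), 90.0) 541
weight_100 []
stopwatch [([0.528, 0.35, 0.015], 0.9)]
empty_bowl [([0.41, 0.414, 0.012], 0.73)]
scene {'fovy': 42.90525486300398, 'cx': 282.8088177180192, 'cy': 208.46760593602858, 'rvec': array([ 0.70871122, -2.57562116,  1.17327944]), 'tvec': array([0.51498201, 0.21348808, 1.64330055])}
gauge []
mill [([0.664, 0.111, 0.041], 0.95)]
((252.25003051757812, 212.25001525878906), (43.133514404296875, 50.91168212890625),
[... 448 characters left out ...]
)]
{'time_s': 1.2, 'qpos': array([ 1.06650774e+00,  2.06577983e-01,  1.54148419e+00, -3.61370450e-05,
        1.39349067e+00, -1.50510225e-01]), 'qvel': array([-0.00066936,  0.00094606,  0.00021642,  0.00053711,  0.00015561,
        0.00066767]), 'joint_efforts': array([ 2.81387338e-04, -3.83056891e+01, -2.91971147e+01, -3.64191510e-04,
        9.35772041e-04,  3.59493981e-06]), 'position': array([0.19923967, 0.53939178, 0.2059017 ]), 'tool_rot': array([1.75965014e-01, 9.84396421e-01, 1.31284631e-05, 2.32417482e-05]), 'ft_force': array([-0.22651687, -0.11740172, -0.18797155]), 'wrist_torque': array([ 0.03569983,  0.01544242, -0.00434774]), 'finger_force': 0.0, 'opening': 0.08571852912975136}
```

```bash
python3 -c "
import cv2
for n in('top','scene'):
    cv2.imwrite(f'pics/{n}0b.png',cv2.resize(cv2.imread(f'pics/{n}0.png'),(800,600),interpolation=cv2.INTER_CUBIC))"
```

```text
(no output)
```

View pics/top0b.png

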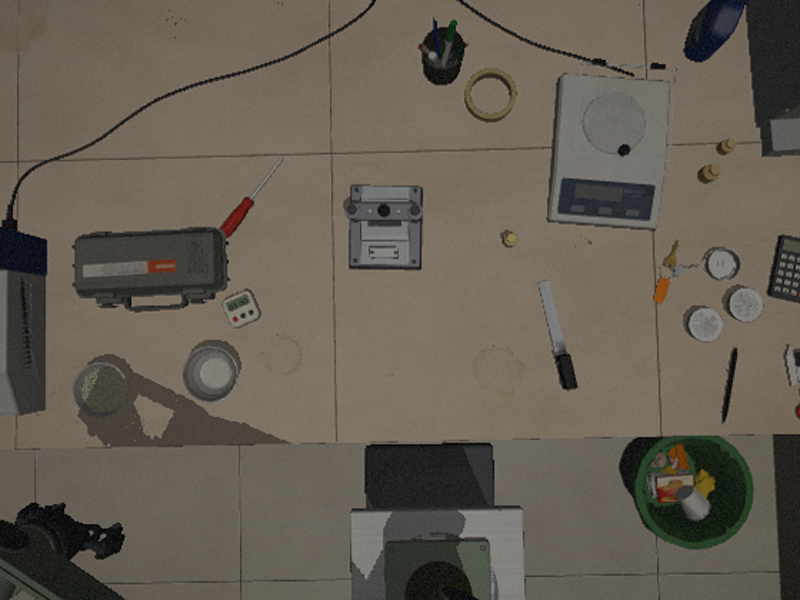

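View pics/scene0b.png

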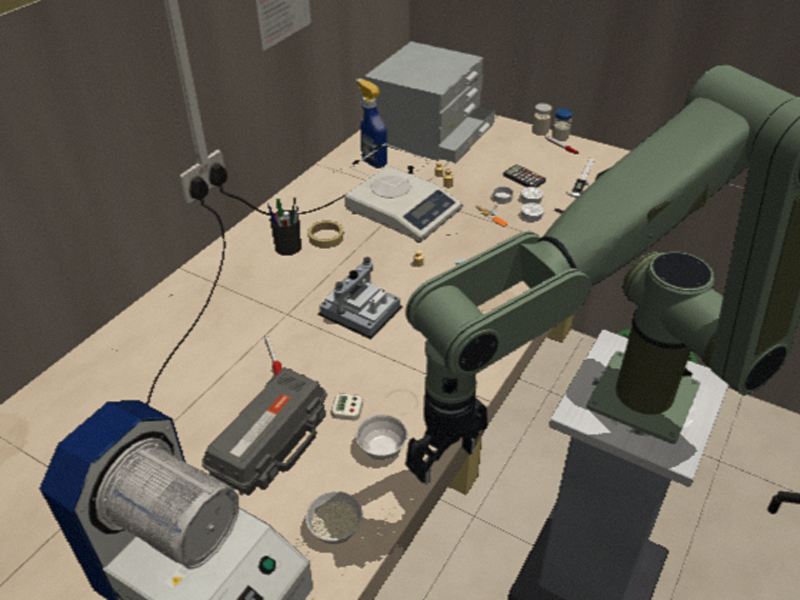

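The top view shows the gauge at about (545,282) to (570,388) in the 800-px picture, with the handle end nearer the robot. The mill is at (350–423, 185–268), nearly square to the world, with its front towards the robot. The weight is at (510,238). Next I fit poses by silhouette.

```bash
cat > fit.py <<'E'
from h import *
from scipy.optimize import minimize
def box(x0,x1,y0,y1,z0,z1): return np.array([[x,y,z] for x in(x0,x1) for y in(y0,y1) for z in(z0,z1)],float)
GA=[box(-.032,.032,-.011,.011,0,.04), np.r_[box(.032,.062,-.01,.01,0,.013),box(.171,.172,-.01,.01,0,.002)]]
MI=[box(-.045,.105,-.065,.065,0,.032),box(.035,.055,-.065,-.045,0,.119),box(.035,.055,.045,.065,0,.119),box(.037,.053,-.055,.055,.095,.115)]
def world(P,q):
    c,s=np.cos(q[2]),np.sin(q[2]); return np.c_[q[0]+c*P[:,0]-s*P[:,1],q[1]+s*P[:,0]+c*P[:,1],P[:,2]]
S=8
def sil(n,M,q,rx,ry,w,h):
    im=np.zeros((h*S,w*S),np.uint8)
    for P in M:
        u=(proj(n,world(P,q))-[rx-.5,ry-.5])*S
        cv2.fillConvexPoly(im,cv2.convexHull(np.round(u).astype(np.int32)),255)
    return cv2.resize(im,(w,h),interpolation=cv2.INTER_AREA)/255.
def fit(obs,M,q0):
    data=[]
    for n,m in obs:
        x,y,w,h=cv2.boundingRect(m.astype(np.uint8)); p=8
        data.append((n,x-p,y-p,w+2*p,h+2*p,cv2.GaussianBlur(m[y-p:y+h+p,x-p:x+w+p].astype(float),(0,0),1)))
    f=lambda q:sum(((cv2.GaussianBlur(sil(n,M,q,*r),(0,0),1)-d)**2).sum() for n,*r,d in data)
    best=None
    for k in range(2):
        q=q0 if best is None else best.x
        best=minimize(f,q,method="Nelder-Mead",options=dict(initial_simplex=np.array([q,q+[.012,0,0],q+[0,.012,0],q+[0,0,.08]]),xatol=1e-5,fatol=1e-4))
    return best.x,best.fun
E
python3 - <<'E'
from fit import *
L=lambda n,t:np.load(f"{n}_{t}.npy")
h=unproj("top",[[567*.7,372*.7]],.02)[0]; t=unproj("top",[[545*.7,282*.7]],.0)[0]
d=t-h; print(h,t,np.hypot(*d[:2]))
g,e=fit([("top",L("top","gauge"))],GA,np.array([h[0],h[1],np.arctan2(d[1],d[0])])); print("gauge",g,e)
a,e=fit([("top",L("top","mill"))],MI,np.array([.63,.085,0])); print("mill top",a,e)
b,e=fit([("scene",L("scene","mill"))],MI,np.array([.63,.085,0])); print("mill scene",b,e)
for n,q,M,t in(("top",g,GA,"g"),("top",a,MI,"m"),("scene",a,MI,"m")):
    im=np.load(f"{n}0.npy")[:,:,::-1]; c=proj(n,world(np.array([[.03,0,.02]]),q))[0].astype(int)
    k=8; x0,y0=c[0]-48,c[1]-36; cr=cv2.resize(im[y0:y0+72,x0:x0+96],None,fx=4,fy=4,interpolation=cv2.INTER_CUBIC)
    cr=cv2.convertScaleAbs(cr,alpha=1.6); plain=cr.copy()
    Q=M if t=="g" else M[:1]+[box(-.0425,.1025,-.044,.044,.04,.04),box(0,.075,-.042,.042,.0595,.0595),box(-.032,-.016,-.025,.025,.066,.074)]
    for i,P in enumerate(Q):
        u=(proj(n,world(P,q))-[x0-.5,y0-.5])*4
        cv2.polylines(cr,[cv2.convexHull(np.round(u).astype(np.int32))],True,[(0,255,0),(0,0,255),(255,0,0),(0,255,255)][i],1)
    cv2.imwrite(f"pics/o_{n}_{t}.png",np.hstack([plain,cr]))
A=[cv2.imread(f"pics/o_{s}.png") for s in("top_m","top_g")]; cv2.imwrite("pics/ov.png",np.vstack(A))
print(A[0].shape)
E
```

```text
[ 0.3966634  -0.24554914  0.02      ] [ 0.56395784 -0.21429456  0.        ] 0.17018894629427672
gauge [ 0.39823089 -0.24343906  0.20907147] 34.46229047743869
mill top [ 0.64115715  0.082449   -0.05238351] 26.848843955344847
mill scene [ 0.6482361   0.08217263 -0.01669624] 31.590398584580512
(288, 768, 3)
```

View pics/ov.png

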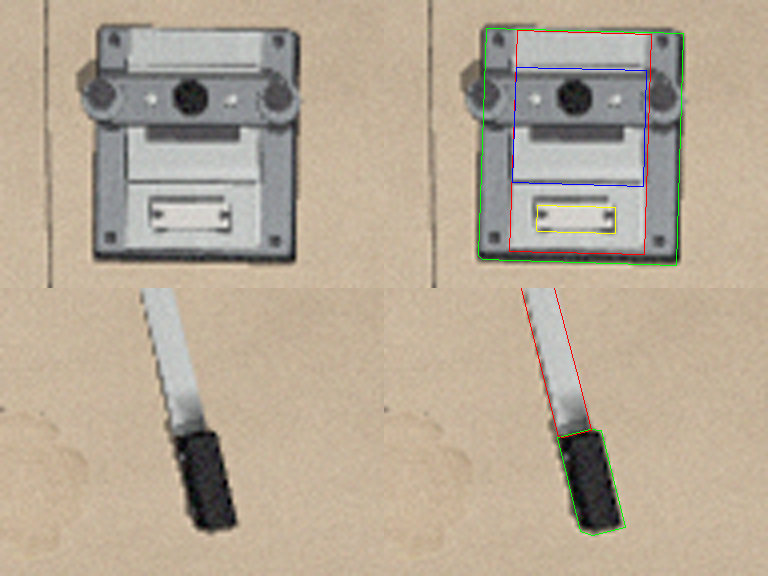

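View pics/o_scene_m.png

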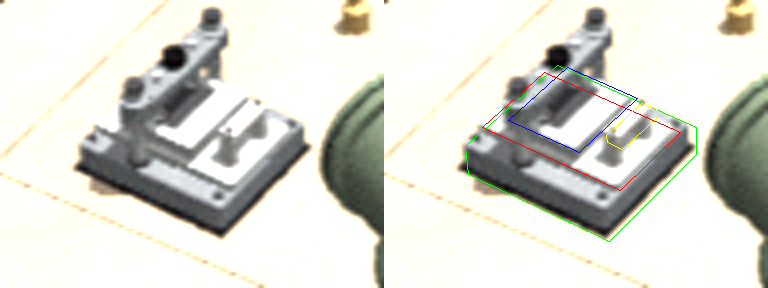

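The fit is close, but in the zoomed crop the mill's yaw looks over-turned by about 1–1.5°, so I refine both poses on image edges.

```bash
cat > edge.py <<'E'
from fit import *
from scipy.optimize import least_squares
def efit(n,im,E,q,R=3.0,it=6):
    g=cv2.GaussianBlur(cv2.cvtColor(im,cv2.COLOR_RGB2GRAY).astype(np.float32),(0,0),.8)
    P=np.vstack([np.linspace(a,b,25) for a,b in E]); T=np.vstack([np.tile(np.array(b)-a,(25,1)) for a,b in E])
    T=T/np.linalg.norm(T,axis=1)[:,None]*.01
    for k in range(it):
        r=R if k<2 else R/2; u=proj(n,world(P,q)); v=proj(n,world(P+T,q))-u; N=np.c_[-v[:,1],v[:,0]]/np.linalg.norm(v,axis=1)[:,None]
        s=np.arange(-r,r+.01,.1); X=u[:,None]+s[None,:,None]*N[:,None]
        I=cv2.remap(g,X[...,0].astype(np.float32),X[...,1].astype(np.float32),cv2.INTER_CUBIC)
        G=np.abs(np.gradient(I,axis=1))*np.exp(-(s/r)**2/2); j=G.argmax(1); ok=G.max(1)>.5
        D=u+s[j][:,None]*N
        f=lambda q:(((proj(n,world(P,q))-D)*N).sum(1))[ok]
        q=least_squares(f,q,loss="soft_l1",f_scale=.3,x_scale=[.01,.01,.05]).x
    res=np.full(len(P),np.nan); res[ok]=f(q)
    return q,np.round(np.nanmedian(res.reshape(-1,25),axis=1),2),ok.reshape(-1,25).sum(1)
ME=[([-.04,s*.065,.032],[.03,s*.065,.032]) for s in(1,-1)]+[([-.038,s*.044,.04],[-.002,s*.044,.04]) for s in(1,-1)]+\
   [([-.0425,-.04,.04],[-.0425,.04,.04]),([-.032,-.023,.074],[-.032,.023,.074]),([-.016,-.023,.074],[-.016,.023,.074]),([0,-.038,.05],[0,.038,.05])]
GE=[([-.03,s*.011,.04],[.03,s*.011,.04]) for s in(1,-1)]+[([.07,s*.01,.006],[.168,s*.01,.001]) for s in(1,-1)]+[([-.032,-.01,.03],[-.032,.01,.03]),([.172,-.009,0.001],[.172,.009,0.001])]
E
python3 - <<'E'
from edge import *
t=np.load("top0.npy"); s=np.load("scene0.npy")
print(efit("top",t,ME,np.array([.643,.0825,-.03])))
print(efit("scene",s,ME,np.array([.645,.0825,-.03])))
print(efit("top",t,GE,np.array([.398,-.2434,.209])))
E
```

```text
(array([ 0.64292363,  0.08282738, -0.01877419]), array([ 0.67, -0.93,  0.17, -0.02,  0.01, -0.32,  0.07,  0.37]), array([25, 25, 25, 25, 25, 25, 25, 25]))
(array([ 0.646836  ,  0.08010085, -0.04167641]), array([ 0.1 ,  0.15, -0.1 , -0.09, -0.1 ,  0.1 , -0.  , -0.1 ]), array([25, 24, 25, 25, 25, 25, 25, 25]))
(array([ 0.39679547, -0.24139569,  0.16763054]), array([ 1.1 , -0.32, -0.15,  0.01, -0.2 ,  0.19]), array([25, 25, 25, 12, 25, 22]))
```

```bash
python3 - <<'E'
from edge import *
t=np.load("top0.npy"); g=cv2.cvtColor(t,cv2.COLOR_RGB2GRAY).astype(float)
L,R=[],[]
sat=t.max(2).astype(float)-t.min(2)   # bench is tan, gauge grey
for y in range(196,272,4): print(y,sat[y,372:412].astype(int))
m=np.load("top_gauge.npy")
def line(ys,f,z):
    p=np.array([[f(y),y] for y in ys]); w=unproj("top",p,z); d=np.polyfit(w[:,0],w[:,1],1); return np.arctan(d[0]),np.std(w[:,1]-np.polyval(d,w[:,0]))
def cross(y,side):
    x0=396 if y<250 else 398
    r=sat[y,370:420]; idx=np.where(r<18)[0]+370
    i=idx.min() if side==0 else idx.max()
    a,b=(i-1,i) if side==0 else (i+1,i)
    return b+(a-b)*(18-sat[y,b])/(sat[y,a]-sat[y,b])
for nm,ys in(("blade",range(202,246)),("handle",range(250,268))):
    for s in(0,1): print(nm,s,line(ys,lambda y:cross(y,s),.005 if nm=="blade" else .04))
E
```

```text
196 [25 28 25 26 29 24 21 20 12  4  5  2 17 27 26 29 26 27 28 24 29 28 27 28
 26 26 29 27 25 26 27 26 26 25 27 31 26 29 26 27]
200 [29 30 27 27 30  7  2  4  2  2  2  2  3 20 27 27 28 25 24 27 25 24 24 26
 27 25 25 29 25 28 26 26 28 29 27 29 26 30 24 27]
204 [28 23 28 26 28 27  6  3  3  3  3  1  1  3 22 28 28 26 26 24 30 24 29 29
 28 28 28 28 28 26 25 26 27 25 28 27 29 25 30 28]
208 [27 29 28 26 24 27 31  5  2  0  2  1  2  2  1 20 27 30 29 28 24 25 29 27
 28 27 29 27 25 25 26 26 30 29 24 22 29 25 27 26]
212 [27 25 30 28 27 27 30 28  4  3  1  4  0  4  1  2 21 25 28 29 28 29 26 26
 29 26 28 30 28 28 27 29 26 29 24 26 28 30 27 27]
216 [27 25 25 30 26 25 26 26 31  4  3  2  3  2  1  1  4 20 30 29 27 26 28 28
 25 28 30 26 27 28 31 26 27 28 25 29 28 28 29 26]
220 [26 26 29 26 27 30 26 27 26 23  1  1  5  1  3  3  2  3 20 27 28 27 27 26
 24 26 29 26 27 27 28 26 27 25 27 33 28 28 26 27]
224 [26 26 26 29 27 23 26 27 26 28 16  2  3  4  1  1  2  2  2 21 28 27 27 26
 24 24 24 24 27 26 26 28 27 25 25 25 29 27 27 30]
228 [27 25 25 31 25 28 28 30 27 27 27 20  1  3  3  6  2  3  3  4 20 27 28 26
 28 23 
[... 923 characters left out ...]
8 27 25]
260 [28 28 28 28 25 29 26 25 27 25 30 27 26 26 26 27 27 28 16  4 12  7  5  6
  5  5  6  2  4  7 23 27 27 25 25 25 26 29 24 28]
264 [28 29 27 24 24 25 26 27 27 24 25 26 26 27 27 25 28 29 32 15 12  6 11  4
  4  4  7  2  7  3  4 27 26 27 28 27 26 23 25 27]
268 [27 26 26 28 29 28 27 27 25 25 28 26 29 27 28 27 27 28 28 21 11  2  9  9
  6  3  3  8  3 10  2  4 26 30 26 27 25 29 25 26]
blade 0 (np.float64(0.19054609732744926), np.float64(0.0004766962849185183))
blade 1 (np.float64(0.20949184115615938), np.float64(0.00046368172045508954))
handle 0 (np.float64(0.19325083801830545), np.float64(0.0006015585538954483))
handle 1 (np.float64(0.19925708592597333), np.float64(0.0004471935053512813))
```

```bash
python3 - <<'E'
from edge import *
t=np.load("top0.npy"); sat=t.max(2).astype(float)-t.min(2)
near=cv2.dilate(np.load("top_gauge.npy").astype(np.uint8),np.ones((9,9)))>0
soft=np.clip((26-sat)/23,0,1)*near; soft[soft<.25]=0
g,e=fit([("top",soft)],GA,np.array([.397,-.242,.2])); print("gauge",g,e, "z-tip",world(np.array([[.172,0,0]]),g))
for y in range(150,192,8): r=sat[y,235:303]; print(y,np.where(r<15)[0][[0,-1]]+235)
def cr(y,s):
    idx=np.where(sat[y,235:303]<15)[0]+235; i=idx[0] if s==0 else idx[-1]; a=i-1 if s==0 else i+1
    return i+(a-i)*(15-sat[y,i])/(sat[y,a]-sat[y,i])
for s in(0,1):
  for z in(0,.032):
    p=np.array([[cr(y,s),y] for y in range(156,186)]); w=unproj("top",p,z); c=np.polyfit(w[:,0]-.643,w[:,1],1); print(s,z,"y at lip",c[1],"yaw",np.arctan(c[0]))
def rc(x):
    col=sat[165:205,x]; i=np.where(col<15)[0]; i=i[-1]+165; return i+(15-sat[i,x])/(sat[i+1,x]-sat[i,x])
p=np.array([[x,rc(x)] for x in range(248,292)]); w=unproj("top",p,0); c=np.polyfit(w[:,1]-.082,w[:,0],1); print("front x",c[1],"yaw",-np.arctan(c[0]))
s=observe(); print(s["time_s"])
E
```

```text
gauge [ 0.39943567 -0.24239831  0.1929311 ] 4.418056010314562 z-tip [[ 0.56824446 -0.20941964  0.        ]]
150 [242 295]
158 [245 294]
166 [244 294]
174 [244 294]
182 [245 294]Traceback (most recent call last):
  File "<stdin>", line 6, in <module>
IndexError: index 0 is out of bounds for axis 0 with size 0
```

```bash
cat >> h.py <<'E'
def quat(yaw): return [np.cos(yaw/2),np.sin(yaw/2),0,0]
E
python3 - <<'E'
from edge import *
t=np.load("top0.npy"); sat=t.max(2).astype(float)-t.min(2)
def cr(y,s):
    idx=np.where(sat[y,235:303]<15)[0]+235; i=idx[0] if s==0 else idx[-1]; a=i-1 if s==0 else i+1
    return i+(a-i)*(15-sat[y,i])/(sat[y,a]-sat[y,i])
for s in(0,1):
    p=np.array([[cr(y,s),y] for y in range(156,184)]); w=unproj("top",p,0); c=np.polyfit(w[:,0]-.643,w[:,1],1); print(s,"y at lip",c[1],"yaw",np.arctan(c[0]))
def rc(x):
    i=np.where(sat[165:205,x]<15)[0][-1]+165; return i+(15-sat[i,x])/(sat[i+1,x]-sat[i,x])
p=np.array([[x,rc(x)] for x in range(248,292)]); w=unproj("top",p,0); c=np.polyfit(w[:,1]-.082,w[:,0],1); print("front x",c[1],"yaw",-np.arctan(c[0]))
for psi in(.193,.193-np.pi):
    for P in([.3994,-.2424,.006],[.5,.085,.046]): print(psi,bot.inverse_kinematics(P,quat(psi)))
E
```

```text
0 y at lip 0.15172552666619865 yaw -0.034166047849430475
1 y at lip 0.015628892081613506 yaw -0.03738575312115611
front x 0.5959407533610943 yaw -0.03500334979569086
0.193 [-7.31050773e-01  2.58156537e-01  1.95667227e+00 -4.44089210e-16
  9.26763842e-01  6.46745554e-01]
0.193 [-2.40049211e-03  2.60791329e-01  1.84303422e+00 -4.44089210e-16
  1.03776710e+00  1.37539583e+00]
-2.948592653589793 [-7.31050773e-01  2.58156537e-01  1.95667227e+00 -4.44089210e-16
  9.26763842e-01 -2.49484710e+00]
-2.948592653589793 [-2.40049211e-03  2.60791329e-01  1.84303422e+00 -4.44089210e-16
  1.03776710e+00 -1.76619682e+00]
```

```bash
python3 - <<'E'
from h import *
x,y,a=.3994,-.2424,.193; q=quat(a)
bot.move_pose([x,y,.10],q); print(observe()["time_s"])
bot.wait(.2); print(observe()["ft_force"])
print(bot.servo_line([x,y,.006],speed=.08,guard=8)); s=observe(); print(s["position"],s["ft_force"],s["time_s"])
eoat.set_gripper(0.0); s=observe(); print(s["opening"],s["finger_force"],s["position"],s["ft_force"],s["time_s"])
im=optics.get_image("top"); np.save("top1.npy",im)
E
```

```text
4.0667
[ 0.33519793  0.1984626  -0.38163409]
False
[ 0.39988949 -0.2428352   0.00653803] [ 0.44196018 -0.83489444  0.17081944] 5.5917
0.020056691837483875 60.276432037353516 [ 0.39964304 -0.24270868  0.00638137] [-0.33280871  0.3481144   3.06147143] 6.2
```

```bash
cat >> h.py <<'E'
M=np.array([.643,.083,-.035]); Q=quat(M[2]); Z0=.00638
def at(tip,z,off=0.,lat=0.):
    "TCP for gauge tip at mill x=tip, underside z; off = gauge origin ahead of TCP"
    c,s=np.cos(M[2]),np.sin(M[2]); l=tip-.172-off
    return [M[0]+c*l-s*lat,M[1]+s*l+c*lat,Z0+z]
E
python3 - <<'E'
from h import *
p=observe()["position"]
bot.servo_line([p[0],p[1],.10],speed=.12); print(observe()["ft_force"],observe()["finger_force"])
bot.move_pose(at(-.065,.09),Q); print(observe()["time_s"])
bot.servo_line(at(-.065,.047),speed=.08); bot.wait(.3)
s=observe(); print(s["position"],at(-.065,.047),s["ft_force"],s["wrist_torque"],s["time_s"])
o=[]
for n in("top","scene"):
    im=optics.get_image(n); np.save(n+"2.npy",im); c=proj(n,[[.57,.085,.05]])[0].astype(int)
    o.append(cv2.convertScaleAbs(cv2.resize(im[c[1]-50:c[1]+50,c[0]-65:c[0]+65,::-1],None,fx=3,fy=5 and 3,interpolation=cv2.INTER_CUBIC),alpha=1.5))
cv2.imwrite("pics/pre.png",np.hstack(o))
E
```

```text
[-0.32724086 -0.05913918 -2.82892097] 59.64882016181946
8.45
[0.40663541 0.09130563 0.05386615] [np.float64(0.4061451476819332), np.float64(0.09129330654122768), 0.05338] [ 0.84891947 -0.53032585 -2.60965242] [0.03720519 0.071701   0.01136087] 9.4333
```

View pics/pre.png

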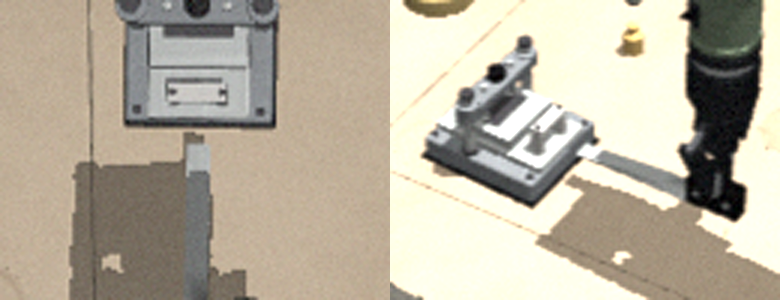

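The pre-insertion view shows the blade tip at (198,143) in the left crop. It is in line with the guard bar centre at (197,92) and parallel to the mill's sides. I go in above the ledge, then lower until it touches.

```bash
python3 - <<'E'
from h import *
c=proj("top",[[.57,.085,.05]])[0].astype(int); px=[[c[0]-65+198.5/3,c[1]-50+143/3]]
w=unproj("top",px,.048)[0]; d=w[:2]-M[:2]; k,s_=np.cos(M[2]),np.sin(M[2]); print("tip in mill frame",k*d[0]+s_*d[1],-s_*d[0]+k*d[1])
print(bot.servo_line(at(-.010,.047),speed=.06,guard=5)); bot.wait(.2)
s=observe(); print(s["position"],s["ft_force"],s["wrist_torque"],s["time_s"])
f0=s["ft_force"]
print(bot.servo_line(at(-.010,.037),speed=.015,guard=2.5)); bot.wait(.2)
s=observe(); print(s["position"],s["position"][2]-Z0,s["ft_force"]-f0,s["wrist_torque"],s["time_s"])
E
```

```text
tip in mill frame -0.06593296012280715 -0.0017643438605942367
False
[0.46076229 0.08939882 0.05336661] [-0.19319226 -0.41723476 -2.01659185] [-0.00508823  0.0896249   0.00583779] 10.8
False
[0.4615465  0.08936411 0.04363828] 0.037258275000494945 [0.59963576 0.62485348 1.59886184] [ 0.00345092 -0.22659821 -0.00905002] 11.8167
```

```bash
python3 - <<'E'
from h import *
for z in(.0385,.0395,.0405,.0415,.0425):
    bot.servo_line(at(-.010,z),speed=.03); bot.wait(.1)
    F=[];T=[];Z=[]
    for _ in range(6): s=observe();F.append(s["ft_force"]);T.append(s["wrist_torque"]);Z.append(s["position"][2]-Z0);bot.wait(.02)
    print(z,np.mean(Z).round(5),np.mean(F,0).round(2),np.mean(T,0).round(3),round(s["time_s"],2))
for n in ("scene","top"):
    im=optics.get_image(n);np.save(n+"3.npy",im)
c=proj("scene",[[.57,.085,.05]])[0].astype(int);im=np.load("scene3.npy")
cv2.imwrite("pics/in.png",cv2.convertScaleAbs(cv2.resize(im[c[1]-45:c[1]+45,c[0]-55:c[0]+65,::-1],None,fx=6,fy=6,interpolation=cv2.INTER_CUBIC),alpha=1.3))
E
```

```text
0.0385 0.03846 [ 0.25  0.18 -0.79] [-0.015 -0.156 -0.001] 12.25
0.0395 0.03937 [-0.02  0.14 -1.18] [ 0.002 -0.014  0.015] 12.7
0.0405 0.04041 [-0.3   0.08 -2.11] [ 0.023  0.008 -0.013] 13.15
0.0415 0.04144 [-0.16  0.32 -2.32] [0.011 0.081 0.014] 13.6
0.0425 0.04252 [ 0.29  0.1  -2.34] [0.017 0.061 0.012] 14.05
```

View pics/in.png

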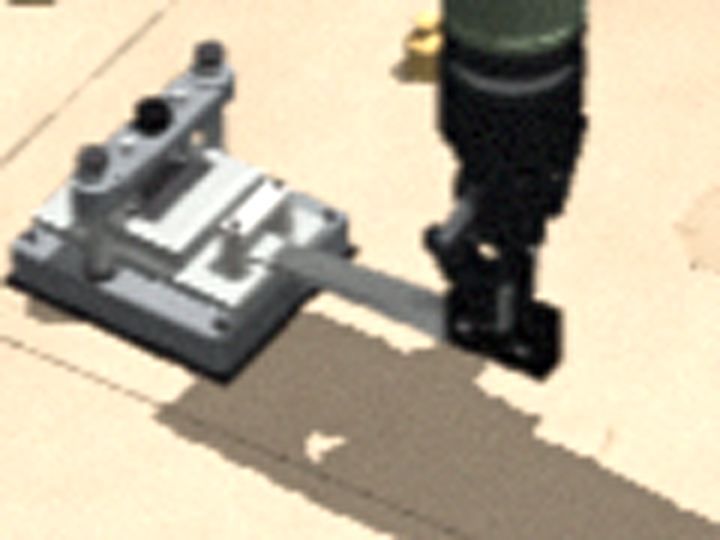

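Contact starts at an underside height of 0.0403 m, which agrees with the 40 mm plate. The blade tip is under the guard bar in the window. I slide in along the plate in steps and log the drag.

```bash
cat >> h.py <<'E'
def meas(n=6):
    F=[];T=[];P=[]
    for _ in range(n): s=observe();F.append(s["ft_force"]);T.append(s["wrist_torque"]);P.append(s["position"]);bot.wait(.02)
    F,T,P=np.mean(F,0),np.mean(T,0),np.mean(P,0); u=np.array([np.cos(M[2]),np.sin(M[2])])
    return (P[:2]-M[:2])@u+.172,P[2]-Z0,-F[:2]@u,F[2],T[1],s["time_s"]
E
python3 - <<'E'
from h import *
bot.servo_line(at(-.010,.040),speed=.03); bot.wait(.1); m=meas(); print(np.round(m,4)); d0=m[2]; log=[m]
for tip in np.arange(-.006,.075,.004):
    hit=bot.servo_line(at(tip,.040),speed=.03,guard=7); bot.wait(.06); m=meas(); log.append(m); print(np.round(m,4),hit)
    if m[2]-d0>4.3 or hit or m[5]>32: break
np.save("log.npy",log)
E
```

```text
[-9.9000e-03  4.0000e-02  5.6500e-02 -1.8765e+00  3.3900e-02  1.4600e+01]
[-5.90000e-03  4.00000e-02 -1.58100e-01 -1.97920e+00  1.40000e-03
  1.50417e+01] False
[-1.90000e-03  4.00000e-02 -1.01300e-01 -1.25260e+00 -4.07000e-02
  1.54833e+01] False
[ 2.0000e-03  4.0000e-02  1.1750e-01 -1.6784e+00 -1.7800e-02  1.5925e+01] False
[ 6.10000e-03  4.00000e-02 -2.95600e-01 -1.61280e+00 -3.51000e-02
  1.63667e+01] False
[ 1.01000e-02  4.00000e-02 -2.29100e-01 -1.65460e+00 -2.36000e-02
  1.68083e+01] False
[ 1.410e-02  4.000e-02  5.437e-01 -1.648e+00 -3.100e-02  1.725e+01] False
[ 0.0181  0.04   -0.1713 -1.705  -0.0322 17.6917] False
[ 0.022   0.04   -0.0584 -1.5497 -0.0334 18.1333] False
[ 0.026   0.04   -0.1464 -1.4387 -0.0544 18.575 ] False
[ 0.0303  0.0401 -0.498  -1.5337 -0.0905 19.0167] False
[ 0.0342  0.04   -0.257  -1.4897 -0.0359 19.4583] False
[ 0.0382  0.04    0.5205 -1.4946  0.0574 19.9   ] False
[ 0.0422  0.04    0.9283 -1.1384  0.1491 20.3417] False
[ 0.0462  0.04    1.3705 -0.8785  0.1972 20.7833] False
[ 0.0502  0.04    1.6664 -0.6899  0.2979 21.225 ] False
[ 0.0542  0.04    2.2626 -0.5004  0.3759 21.6667] False
[ 0.058   0.04    2.5821 -0.6977  0.4708 22.1083] False
[ 0.0619  0.0399  3.8309 -0.3369  0.5955 22.55  ] False
[ 0.0658  0.0399  3.6072  0.3345  0.6824 22.9917] False
[ 0.0698  0.0399  4.8902  0.1308  0.7507 23.4333] False
```

Drag, and torque more cleanly, rises linearly from a tip depth of about 36–42 mm. That gives a lift of roughly 2.7–3.4 mm now. I cross-check the lift by sub-pixel image shift of the platen against the rest pictures.

```bash
python3 - <<'E'
from h import *
now=np.mean([optics.get_image("scene").astype(np.float32) for _ in range(16)],0); np.save("scene4.npy",now)
print(np.round(meas(),3))
ref=np.mean([np.load(f"scene{i}.npy").astype(np.float32) for i in(0,2,3)],0)
def W(p,l=0):
    p=np.array(p,float); c,s=np.cos(M[2]),np.sin(M[2]); return [M[0]+.002+c*p[0]-s*p[1],M[1]-.002+s*p[0]+c*p[1],p[2]+l]
print("px per 3mm lift",proj("scene",[W([0,0,.06],.003)])-proj("scene",[W([0,0,.06])]))
g=lambda a:cv2.cvtColor(np.clip(a,0,255).astype(np.float32),cv2.COLOR_RGB2GRAY)
A,B=g(ref),g(now)
def shift(pts,grow=2):
    m=np.zeros(A.shape,np.uint8); cv2.fillConvexPoly(m,cv2.convexHull(np.round(proj("scene",pts)).astype(np.int32)),1)
    m=cv2.dilate(m,np.ones((2*grow+1,)*2))
    gx=cv2.GaussianBlur(A,(0,0),.7); gb=cv2.GaussianBlur(B,(0,0),.7)
    w=np.eye(2,3,dtype=np.float32)
    try: cc,w=cv2.findTransformECC(gx,gb,w,cv2.MOTION_TRANSLATION,(3,200,1e-6),m,1); return w[:,2].round(3),round(cc,4),m.sum()
    except cv2.error as e: return str(e)[:60]
print("platen front",shift([W(p) for p in([0,-.042,.059],[0,.042,.059],[.03,-.042,.059],[.03,.042,.059])],1))
print("lip",shift([W(p) for p in([-.004,-.042,.055],[-.004,.042,.055],[.006,-.042,.059],[.006,.042,.059])],1))
print("ctrl base left",shift([W(p) for p in([-.04,.05,.032],[.03,.05,.032],[.03,.065,.0],[-.04,.065,.0])],1))
print("ctrl beam",shift([W(p) for p in([.045,-.055,.12],[.045,.055,.12],[.045,-.055,.1],[.045,.055,.1])],1))
c=proj("scene",[W([.02,0,.06])])[0].astype(int)
f=lambda a:cv2.resize(np.clip(a[c[1]-28:c[1]+28,c[0]-30:c[0]+30,::-1]*.8,0,255).astype(np.uint8),None,fx=6,fy=6,interpolation=cv2.INTER_CUBIC)
cv2.imwrite("pics/cmp.png",np.hstack([f(ref),f(now)]))
E
```

```text
[ 0.07   0.04   5.265  0.392  0.842 24.333]
px per 3mm lift [[-0.02884647 -0.67289743]]
platen front (array([ 1.555, -0.723], dtype=float32), 0.1589, np.uint64(257))
lip OpenCV(4.12.0) /io/opencv/modules/video/src/ecc.cpp:589: err
ctrl base left (array([-0.15 ,  0.031], dtype=float32), 0.7797, np.uint64(308))
ctrl beam (array([ 0.054, -0.012], dtype=float32), 0.9945, np.uint64(213))
```

View pics/cmp.png

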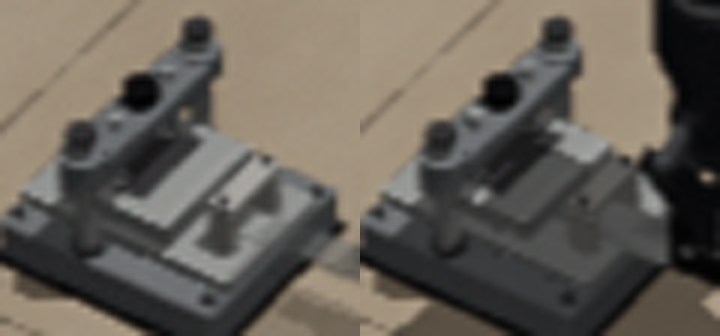

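```bash
python3 - <<'E'
from h import *
now=np.load("scene4.npy"); ref=np.mean([np.load(f"scene{i}.npy").astype(np.float32) for i in(0,2,3)],0)
g=lambda a:cv2.GaussianBlur(cv2.cvtColor(a,cv2.COLOR_RGB2GRAY),(0,0),.6)
A,B=g(ref),g(now)
c=proj("scene",[[.665,.0803,.06]])[0].astype(int); 
X=lambda x,y:(c[0]-30+(x-2.5)/6,c[1]-28+(y-2.5)/6)   # crop px -> image px
def prof(I,p,q,n=30):
    P=np.linspace(X(*p),X(*q),n); t=P[-1]-P[0]; N=np.array([-t[1],t[0]])/np.hypot(*t); N*=np.sign(N[1])
    s=np.arange(-3,3.01,.05); Y=P[:,None]+s[None,:,None]*N
    return s,cv2.remap(I,Y[...,0].astype(np.float32),Y[...,1].astype(np.float32),cv2.INTER_CUBIC).mean(0),N
def cmp(name,p,q):
    out=[]
    for I in(A,B):
        s,v,N=prof(I,p,q); d=np.gradient(v,s); k=np.abs(d).argmax(); w=np.abs(s-s[k])<.7
        wt=np.abs(d)*w; out.append(((s*wt).sum()/wt.sum(),d[k]))
        print("  ",v[::8].round(0).astype(int))
    print(name,np.round(out,2).tolist(),"shift",round(out[1][0]-out[0][0],3),"expected/3mm",round(float(.673*-N[1]),3))
cmp("lip upper edge",(178,206),(236,158))
cmp("platen left edge",(122,198),(160,206))
cmp("ctrl bed front",(222,282),(268,246))
cmp("ctrl base left lower",(20,256),(180,325))
cmp("ctrl beam top",(90,115),(180,40))
E
```

```text
[185 185 186 187 189 190 188 182 171 154 137 124 121 127 138 147]
   [123 123 123 123 122 119 112 104  93  84  78  76  78  83  88  92]
lip upper edge [[0.51, -45.63], [0.08, -26.01]] shift -0.429 expected/3mm -0.518
   [ 88  94 100 107 118 133 150 166 177 182 182 175 162 143 118  97]
   [ 64  69  75  83  93 101 106 108 107 103  97  90  82  77  73  71]
platen left edge [[2.38, -63.21], [-1.57, 24.94]] shift -3.943 expected/3mm -0.659
   [159 167 173 176 175 170 160 147 131 115 103  95  90  86  80  74]
   [ 94  96  98 100 100 100  98  94  88  81  75  70  66  62  58  55]
ctrl bed front [[0.14, -40.52], [0.42, -16.88]] shift 0.27 expected/3mm -0.53
   [75 64 56 52 50 50 50 50 48 44 39 34 31 37 53 78]
   [60 56 54 53 52 52 52 52 50 47 41 35 31 33 43 60]
ctrl base left lower [[2.68, 67.81], [2.68, 44.23]] shift 0.005 expected/3mm -0.618
   [181 181 181 179 175 168 156 142 127 112 102  94  91  90  90  90]
   [186 186 185 184 180 172 160 146 131 117 106  99  94  90  89  88]
ctrl beam top [[-0.0, -39.24], [-0.01, -38.78]] shift -0.003 expected/3mm -0.517
```

The platen's lip shows about 0.43 px of rise, or roughly 2.5 mm, while the fixed edges with clear contrast did not move. This agrees with the drag estimate of 2.2–2.7 mm. I go about 5 mm further in for 3 mm of lift.

```bash
python3 - <<'E'
from h import *
print(bot.servo_line(at(.075,.040),speed=.015,guard=7)); bot.wait(.3)
print(np.round(meas(10),3)); s=observe(); print(s["finger_force"],s["opening"])
im=np.mean([optics.get_image("top").astype(np.float32) for _ in range(4)],0)
c=proj("top",[[.62,.083,.05]])[0].astype(int)
cv2.imwrite("pics/fin.png",cv2.resize(np.clip(im[c[1]-45:c[1]+45,c[0]-45:c[0]+45,::-1]*1.6,0,255).astype(np.uint8),None,fx=6,fy=6,interpolation=cv2.INTER_CUBIC))
E
```

```text
False
[ 0.074  0.04   6.126  1.508  1.001 25.283]
60.13089895248413 0.020053790639344034
```

View pics/fin.png

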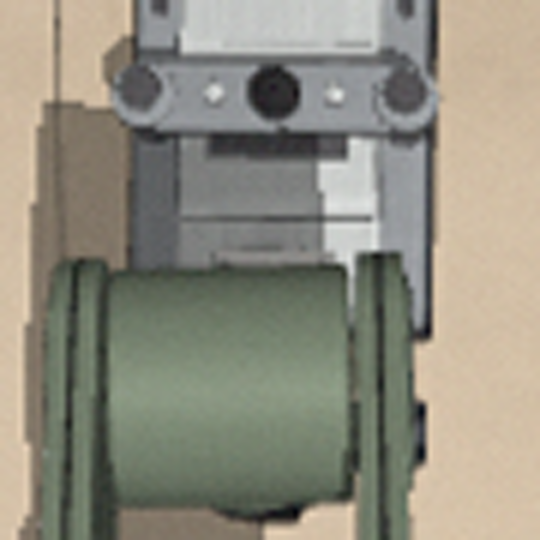

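The wrist hides the blade in the top view, and nothing else has been disturbed. Drag is 6.1–6.6 N, so the lift is about 3 mm. I hand it in while holding.

```bash
python3 -c "
from h import *
print(bot.finish_job())"
```

```text
the job is handed in; nothing more can be done
None
```

I handed the job in with the gauge blade through the window and between the plates, held still at a drag of about 6–6.5 N; that puts the upper plate's lift at an estimated 3 mm, which I could not measure directly.

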